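# Seat the honing wheel in the sharpening machine

## Robot

A 6-joint arm with a two-finger parallel gripper is mounted at the origin on the work surface. World frame = base frame: x ahead of the robot, y to its left, z up, the work surface at z = 0. Lengths are in mm, angles in rad, forces in N, time in s.
With the tool pointing down it reaches from about 275 to 825 mm from the base axis. Payload 5.2 kg.
Tool frame: the origin (TCP) lies at the very end of the fingers, on their centre line; the grasp point (between the pads) lies 19 mm behind it; z points along the fingers, y is the direction in which the jaws open and shut (so a half turn about z gives the same grasp; the last joint's range is limited). The gripper opens to 93 mm and grips with 3 to 60 N. Pads are 15 mm wide; open, the fingers measure 128 mm over their backs; the gripper's body (75 mm by 188 mm) begins 65 mm behind the grasp point.
Start: joints at [1.144, 0.259, 1.535, -0, 1.348, -0.203], TCP at [122.042, 536.293, 184.753] pointing down, gripper open.
Joint ranges: [-3.14, 3.14], [-0.91, 2.08], [0.19, 2.58], [-1.22, 4.36], [0.22, 2.71], [-3.12, 3.12]. Speed limits (rad/s): [2.57, 2.57, 3.14, 3.14, 3.14, 3.14].

## Interface

Orientations are given as [roll, pitch, yaw] about the fixed x, y, z axes, in that order (R = Rz(yaw) Ry(pitch) Rx(roll)).
In Python, from bench import robot gives the robot as it stands. The module is installed in compiled form; this text tells all that it offers. Calls block until the motion is done:
- robot.move_ptp(position, orientation): joint-space move of the TCP to a pose.
- robot.move_linear(position, ori=None, speed=150, f_stop=None): straight line of the TCP; ori=None keeps the orientation; speed is the mean speed in mm/s. With f_stop (N) it stops when the force on the tool has changed by that much, and returns True; else False.
- robot.move_j(angles): joint-space move.
- robot.move_gripper(opening): opening from 0.0 (shut) to 1.0 (fully open); the grip force is fixed at half the most; returns when the fingers have stopped.
- robot.sleep(seconds).
- robot.inverse_kinematics(position, orientation): joint angles nearest the present ones, or None.
- robot.get_image(name): name is "side" or "top" or "wrist"; returns a dict with "img" (400x640x3 uint8, blue, green, red), "fovy" (degrees; the focal length in pixels is half the picture's height over the tangent of half this angle, whatever the lens; pixels are square), "cx", "cy" (the principal point, pixels), "eye" and "orientation" of the camera in the world. Camera axes: x right, y down, z forward; pixel columns grow to the right and rows downward; lengths in mm; the calibration is good to about 2 mm. A picture is of the moment at which its call begins. There is no depth.
A pose or a line that the arm cannot do raises robot.MotionError and nothing moves.
- robot.hand_in(): hands the job in, once; it reports no verdict.
Readings, each from a call of its own:
- robot.current_t(): time.
- robot.current_qpos(): joint angles.
- robot.current_joint_vel(): joint speeds.
- robot.current_joint_efforts(): joint torques, N m.
- robot.current_tcp_pos(): TCP position.
- robot.current_eef_rot(): TCP orientation.
- robot.current_contact_force(): force on the tool from outside, world axes, zero at the start.
- robot.current_ft_torque(): the same for the moment, N m.
- robot.current_gripper_width(): opening from 0.0 (shut) to 1.0 (fully open).
Only numpy, scipy, OpenCV 4.12 (cv2) and the standard library are available. Lean on these libraries where they do the work, as an engineer would, in place of code of your own. Each camera call takes 0.05 s, during which the arm holds its last target. There are 200 camera calls.

## Task

Lift the wooden honing wheel out of its stand and lower its steel axle gently, without dropping it, down the two slanted slots of the sharpening machine until both ends rest evenly on the bottom. Then swing the keeper down over the axle until it is fully shut, and let go. Leave the jar, the oilstone and the mallet where they are.

Things in the scene. Friction and masses are not known exactly. Their poses are not given: they have to be found in the camera images.
- wheel_centre (a point): Centre of the loose honing wheel: pale wooden disc, 120 mm diameter, 24 mm thick, about 0.3 kg, on a steel axle along this frame's y; same all round and either way about. Axle: 12 mm round bar reaching 66 mm either side of the centre; dark hub sleeve, 28 mm diameter, reaching 38 mm either side. At the start the axle lies level in the stand, centre 78 mm above the bench.
- stand: Fixed wooden stand that holds the wheel at the start: base 120 x 150 x 14 mm, origin under its centre; two uprights 14 mm thick, mid-planes 49 mm either side of the centre along its y, with upward-open V notches for the axle. Nothing is above the wheel; it lifts straight up.
- seat (a point): Middle of the axle when fully home in the fixed green sharpening machine, 135 mm above the bench (slot play lets the axle settle 1 to 2 mm lower and forward). x points to the machine's back, y along the axle, z up; the machine may be turned. Two cheeks 10 mm thick, inner faces 42 mm either side of this point along y, each have an open slot 15 mm wide, floor 6 mm below the axle's centre.
- keeper (a joint): Angle of the keeper, a steel arm hinged on the outside of the cheek on the +y side: 0 = shut, the arm lying level over the axle's end (its underside 9 mm above the seat point, y 54 to 60 mm); 1.57 = standing straight up; 1.9 = fully back. It starts open, between 1.4 and 1.8, and stays where it is left (stiff hinge, 0.12 N m). It cannot shut unless the axle is down in the slot.
- pivot (a point): Point on the keeper's hinge axis, which runs along this frame's y axis; axes as those of the seat. It lies 38 mm behind, 13 mm above and 84 mm to the +y side of the seat point.
- keeper_bar (a point): Middle of the keeper's grip: a dark round bar 12 mm in diameter and 52 mm long, along the machine's y axis, at the end of the arm, 80 mm from the hinge axis and in the same plane as the pivot point. At keeper angle a it lies at (-0.080 cos a, 0, 0.080 sin a) m in the frame of the pivot.
- jar: Bystander: small amber jar with a steel cap, 44 mm in diameter, 50 mm high; origin under its centre. Not to be disturbed.
- oilstone: Bystander: grey stone on a dark wooden base, 130 x 50 x 30 mm, origin under its centre. Not to be disturbed.
- mallet: Bystander: wooden mallet lying on the bench, head 60 x 100 x 70 mm centred 100 mm along +x of its origin, handle to -x, 280 mm overall. Not to be disturbed.
- mouth (a point): Point midway between the mouths of the two slots, on the line along which the axle's centre goes in; axes as the seat's. The slots slant 40 degrees from vertical, opening up and to the machine's front: the axle enters from here to the seat along (0.643, 0, -0.766), 26 mm. The outer 12 mm is a funnel, about 26 mm wide at its mouth.
- visor (a point): Middle of the front edge of the grey sheet guard, 64 mm wide in y, over the wheel: a roof 130 mm above the seat, from 83 mm behind to 22 mm in front of it, then a visor sloping up and forward to this edge, parallel to the slots. It stays 67 mm from the axle centre's way in: the wheel passes under it, an upright hand does not. Come from the front, the tool leaning about 40 degrees, along the slots.
Mind the look-alikes: they are no part of the job. What is shaped like the part that bears wheel_centre but turquoise or yellow is not meant.

How it is judged (in metres and radians):
On the way:
1. the axle rests evenly on the bottom of both slots, the keeper still open (x of wheel_centre in the frame of seat between -0.004 and 0.004 m and y of wheel_centre in the frame of seat between -0.006 and 0.006 m and z of wheel_centre in the frame of seat between -0.0035 and 0.0035 m and angle between the y axis of wheel_centre and the y axis of seat, either way round below 0.03 rad and value of joint keeper above 0.6 rad), for 0.3 s.
At the end, for the whole second after the job is handed in: The wheel rests in the machine with its axle bottomed in both slots: centre within 4 mm fore and aft, 6 mm along the axle and 3.5 mm in height of the seat point, the axle within 0.03 rad of the machine's y axis; the keeper within 0.1 rad of shut; the wheel at rest (x of wheel_centre in the frame of seat between -0.004 and 0.004 m and y of wheel_centre in the frame of seat between -0.006 and 0.006 m and z of wheel_centre in the frame of seat between -0.0035 and 0.0035 m and angle between the y axis of wheel_centre and the y axis of seat, either way round below 0.03 rad and value of joint keeper below 0.1 rad and linear speed of wheel below 0.02 m/s); the robot touches nothing.
It fails at once if the jar, the oilstone or the mallet is moved by more than 15 mm (distance of any of jar, oilstone, mallet from where it was at the start of the episode above 0.015 m).
It fails at once if the wheel is dropped: it falls faster than 0.5 m/s with no finger on it (linear speed of wheel above 0.5 m/s and contact force between the fingers and wheel below 0.1 N).
It fails at once if the wheel is rammed against the machine with more than 80 N (contact force between wheel and machine above 80 N).
It also fails if it takes over 70 s, if anything falls off the work surface, if the arm or the gripper's body presses on something with over 40 N, if the wrist force passes 120 N, or if a joint passes its speed limit or range.

## Working session

There is one attempt and no reset: what is moved stays moved. The work goes in short steps, each a Python script; the robot and the scene stay as the last script left them, time stands still between calls to the robot, and variables do not carry over. Pictures are saved under pics/ and viewed, about 8 in all and at most 12, crops included, and the job is handed in when it is done.

```bash
mkdir -p pics
python3 - <<'E'
from bench import robot
import cv2,numpy as np,pickle
d={}
for n in ("side","top","wrist"):
    r=robot.get_image(n); d[n]=r
    cv2.imwrite(f"pics/{n}0.png",r["img"])
    print(n,r["fovy"],r["cx"],r["cy"],r["eye"],r["orientation"])
pickle.dump(d,open("im0.pkl","wb"))
print(robot.current_t(),robot.current_eef_rot())
E
```

```text
side 45.81473481885585 314.5575655597801 197.2655149389008 [ 459.58085815 -993.94063086  896.63554265] [-2.14324152 -0.01263361 -0.08454711]
top 42.25573265175897 315.6693712660525 196.60147896901515 [ 302.076668     39.24228891 1533.1264454 ] [-2.96523223  0.00548275 -1.5551192 ]
wrist 65.90308757834241 312.56626583358553 194.90902582913893 [ 52.95334451 553.26752939 383.92291926] [2.88027994e+00 1.31206943e-03 1.34626546e+00]
0.15 [-3.14022871e+00 -2.48402531e-04  2.91778985e+00]
```

View pics/top0.png

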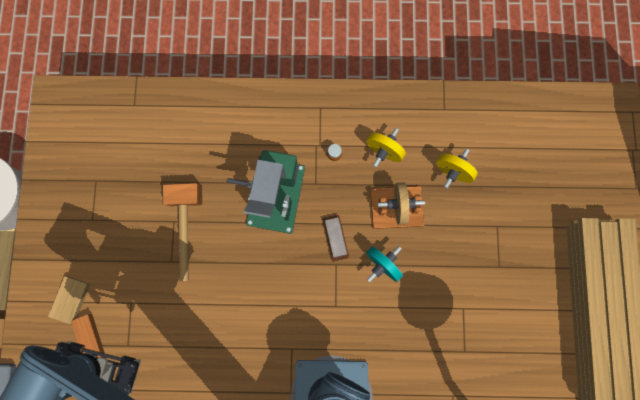

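View pics/side0.png

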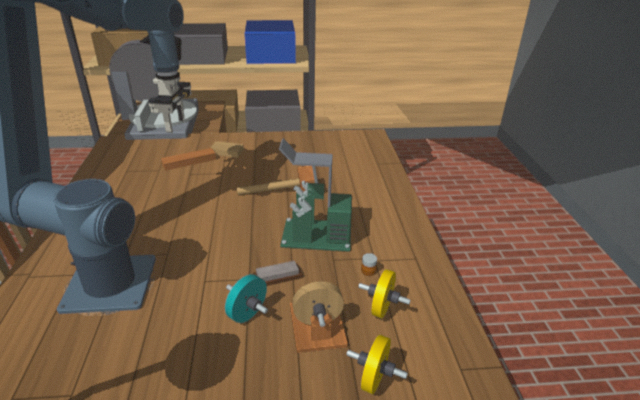

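Top view: the wheel sits in its stand at about (403,204), the machine at (275,190), the keeper bar probably at (237,183), jar (335,151), oilstone (336,237) and mallet (182,195). The side view shows the visor opening towards the upper left. I'll zoom in on both views.

```bash
cat > cam.py <<'E'
import numpy as np, cv2
from scipy.spatial.transform import Rotation as R
def rot(o): return R.from_euler('xyz',o).as_matrix()
def ray(r,px):
    f=200/np.tan(np.radians(r["fovy"])/2)
    v=np.array([(px[0]-r["cx"])/f,(px[1]-r["cy"])/f,1.])
    return np.array(r["eye"]),rot(r["orientation"])@v
def onplane(r,px,z):
    e,v=ray(r,px); return e+v*(z-e[2])/v[2]
def proj(r,p):
    f=200/np.tan(np.radians(r["fovy"])/2)
    c=rot(r["orientation"]).T@(np.array(p)-r["eye"]); return np.array([r["cx"]+f*c[0]/c[2],r["cy"]+f*c[1]/c[2]])
def tri(obs):  # [(r,px),...] least-squares ray crossing
    A=0;b=0
    for r,px in obs:
        e,v=ray(r,px);v=v/np.linalg.norm(v);P=np.eye(3)-np.outer(v,v);A=A+P;b=b+P@e
    return np.linalg.solve(A,b)
E
python3 - <<'E'
import pickle,cv2,numpy as np
from cam import *
d=pickle.load(open("im0.pkl","rb"))
a=cv2.resize(d["top"]["img"][140:245,220:320],None,fx=4,fy=4,interpolation=cv2.INTER_CUBIC)
b=cv2.resize(d["side"]["img"][135:255,265:365],None,fx=4,fy=4,interpolation=cv2.INTER_CUBIC)
c=np.zeros((480,800,3),np.uint8); c[:420,:400]=a; c[:480,400:]=b
cv2.imwrite("pics/zoom.png",c)
T=d["top"]
print("wheel",onplane(T,(403,204),78),"axle ends",onplane(T,(380.5,204.5),78),onplane(T,(424.5,203.5),78))
for p in [(263,152),(302,167),(289,231),(249,223)]: print(onplane(T,p,10))
E
```

```text
wheel [ 543.51321736 -197.5630039    78.        ] axle ends [ 541.12534644 -133.57139671   78.        ] [ 545.85875917 -258.70356207   78.        ]
[708.60615724 213.98222736  10.        ]
[663.55847289  94.55617955  10.        ]
[468.95580003 129.03336598  10.        ]
[490.96946823 248.22288143  10.        ]
```

View pics/zoom.png

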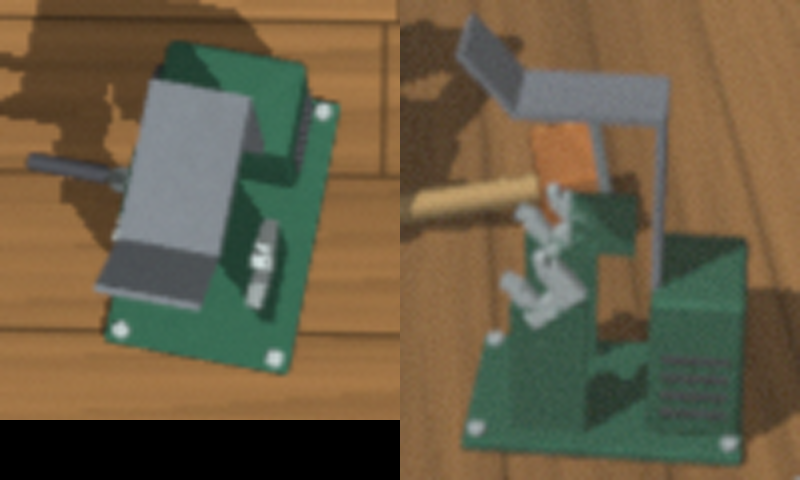

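Top zoom: the machine's back points up the image and slightly right (yaw about -0.17), the keeper is on the left (world +y), and the near cheek's funnel lining is around full-image pixel (285,206). Next I'll get close-ups from the wrist camera, over the wheel and in front of the machine.

```bash
cat > tool.py <<'E'
from cam import *
from bench import robot
import pickle
def lean(psi,th=np.radians(40)):
    s,c=np.sin(th),np.cos(th)
    M=np.array([[-c,0,s],[0,1,0],[-s,0,-c]])
    M=R.from_euler('z',psi).as_matrix()@M
    return M,R.from_matrix(M).as_euler('xyz')
def shot(n,name):
    r=robot.get_image(n); pickle.dump(r,open(name+".pkl","wb")); cv2.imwrite(f"pics/{name}.png",r["img"]); return r
E
python3 - <<'E'
from tool import *
d=pickle.load(open("im0.pkl","rb"))
print(onplane(d["top"],(285.5,206),145))
robot.move_linear([122,536,330])
M,o=lean(-0.17,np.radians(40))
m=np.array([560,165,155.])
p=m-150*M[:,2]
print(p,robot.inverse_kinematics(p,o))
robot.move_ptp(p,o); r=shot("wrist","wm")
M2,o2=lean(0.03,0)
robot.move_linear(p+[0,0,80],None)
robot.move_ptp([500,-196,300],o2); r2=shot("wrist","ww")
print(r["eye"],r2["eye"],r2["orientation"],robot.current_t())
E
```

```text
[522.17710765 132.26931708 145.        ]
[464.97174853 181.31224766 269.90666647] [ 0.44962139 -0.20359778  2.03563297 -0.55289976  0.79064142 -0.66116193]
[285.30463601 214.12313103 377.46996341] [ 429.24182089 -195.97425661  499.6586148 ] [ 2.88016944e+00 -5.68724342e-04  1.60056287e+00] 5.225
```

View pics/wm.png

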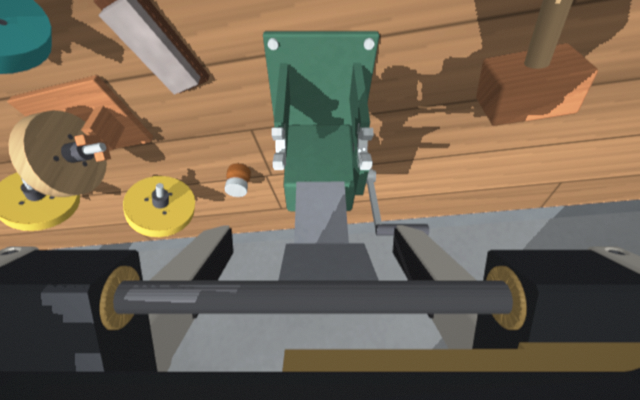

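View pics/ww.png

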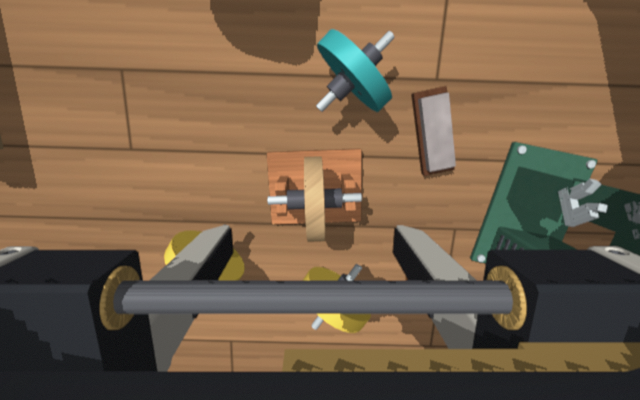

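wm: bright funnel linings at about (279,145) and (365,150), keeper bar at (403,230), base bolts at (272,44) and (369,44). ww: the wheel disc is at (315,199) and the axle ends at (268,200) and (361,197). Next I'll refine these by masks.

Run:
```python
from tool import *
a=pickle.load(open("wm.pkl","rb"));b=pickle.load(open("ww.pkl","rb"))
A=cv2.resize(a["img"][20:245,255:440],None,fx=2.66,fy=2.66,interpolation=cv2.INTER_CUBIC)
B=cv2.resize(b["img"][145:250,260:370],None,fx=2.7,fy=2.7,interpolation=cv2.INTER_CUBIC)
A=cv2.resize(a["img"][115:180,260:385],None,fx=6.4,fy=6.4,interpolation=cv2.INTER_CUBIC)
C=np.zeros((600,800,3),np.uint8);C[:A.shape[0],:800]=A[:,:800]
D=cv2.resize(a["img"][170:240,345:440],None,fx=2.6,fy=2.6); C[417:417+182,:247]=D
E_=cv2.resize(b["img"][175:225,260:370],None,fx=3.6,fy=3.6,interpolation=cv2.INTER_CUBIC);C[417:597,300:300+396]=E_
cv2.imwrite("pics/z2.png",C)
def blobs(r,x0,x1,y0,y1,smax=45,vmin=130):
    h=cv2.cvtColor(r["img"],cv2.COLOR_BGR2HSV);m=((h[...,1]<smax)&(h[...,2]>vmin)).astype(np.uint8)
    k=np.zeros_like(m);k[y0:y1,x0:x1]=m[y0:y1,x0:x1]
    n,l,s,c=cv2.connectedComponentsWithStats(k)
    return [(s[i].tolist(),c[i].round(1).tolist()) for i in range(1,n) if s[i][4]>5]
print("machine");[print(x) for x in blobs(a,255,385,25,180)]
print("wheel");[print(x) for x in blobs(b,260,370,180,215)]
h=cv2.cvtColor(b["img"],cv2.COLOR_BGR2HSV); print(h[170,315],h[225,315],h[199,290],h[160,290])
```

```text
machine
([267, 38, 11, 12, 105], [272.4, 43.7])
([364, 38, 11, 12, 107], [368.7, 43.6])
([272, 127, 14, 43, 427], [278.1, 148.0])
([362, 128, 12, 8, 78], [367.6, 131.3])
([358, 139, 18, 41, 384], [365.2, 159.4])
wheel
([342, 193, 20, 9, 156], [351.7, 196.9])
([267, 196, 21, 9, 158], [277.1, 199.6])
[ 17  98 198] [ 17  96 188] [120  19 121] [ 12 142 183]
```

View pics/z2.png

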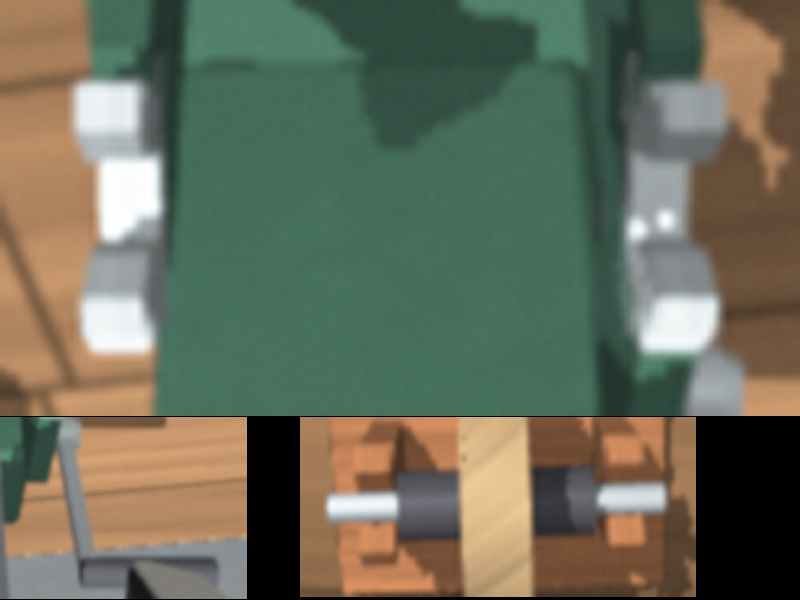

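Run:
```python
from tool import *
a=pickle.load(open("wm.pkl","rb"));b=pickle.load(open("ww.pkl","rb"));d=pickle.load(open("im0.pkl","rb"))
L=onplane(a,(277.5,148.9),154.9);Rr=onplane(a,(367.2,148.6),154.9)
v=Rr-L; psi=np.arctan2(v[1],v[0])-np.pi/2
print("mouth L,R",L,Rr,np.linalg.norm(v),psi)
fl=[onplane(a,(260+x/6.4,115+y/6.4),130.4) for x,y in((130,198),(660,196))];print("floor",fl,"len",np.linalg.norm(fl[1]-fl[0]))
B=[onplane(a,p,10) for p in((272.4,43.7),(368.7,43.6))];w=B[1]-B[0];print("bolts",B,np.arctan2(w[1],w[0])-np.pi/2)
Rz=R.from_euler('z',psi).as_matrix()
seat=(L+Rr)/2+Rz@np.array([16.7,0,-19.9]);print("seat",seat,"from floor",(fl[0]+fl[1])/2-Rz@np.array([3.86,0,-4.6]))
print("bolt mid in seat frame",Rz.T@((B[0]+B[1])/2-seat))
T=d["top"];print("top bolts",[onplane(T,p,10).round(1) for p in((220+323/4,140+112/4),(220+121/4,140+330/4),(220+275/4,140+358/4))])
E1=onplane(b,(266.7,200),78);E2=onplane(b,(361.8,196.8),78);u=E2-E1
C=onplane(b,(314.6,198.3),78)
print("wheel",E1,E2,np.linalg.norm(u),np.arctan2(u[1],u[0])-np.pi/2,(E1+E2)/2,C)
# keeper: bar in top
for n,p in(("L",(220+30/4,140+160/4)),("R",(220+125/4,140+180/4))): print(n,onplane(T,p,228))
piv=seat+Rz@np.array([38,84,13])
for k in(1.4,1.5,1.6,1.7,1.8):
    q=piv+Rz@np.array([-80*np.cos(k),0,80*np.sin(k)])
    print(k,"wm",proj(a,q-Rz@[0,26,0]),proj(a,q+Rz@[0,26,0]),"top",proj(T,q-Rz@[0,26,0]),proj(T,q+Rz@[0,26,0]))
```

```text
mouth L,R [510.57023538 138.73123926 154.9       ] [525.9888167  230.42057443 154.9       ] 92.97670048546337 -0.16660238701572982
floor [array([531.21176824, 134.85253756, 130.4       ]), array([546.78262491, 227.77511617, 130.4       ])] len 94.21813622683857
bolts [array([477.01176803, 131.77052384,  10.        ]), array([496.89172681, 247.71449807,  10.        ])] -0.16981052239079286
seat [534.74829606 181.80650003 135.        ] from floor [535.19064255 181.95394126 135.        ]
bolt mid in seat frame [-4.84508030e+01 -1.00104716e-01 -1.25000000e+02]
top bolts [array([660.4,  98.3,  10. ]), array([492.5, 244.6,  10. ]), array([473.4, 129.9,  10. ])]
wheel [ 551.41191015 -257.29339096   78.        ] [ 542.70469168 -122.55435401   78.        ] 135.0200863998641 0.06453310175786964 [ 547.05830092 -189.92387248   78.        ] [ 546.89068754 -189.34446103   78.        ]
L [574.66468744 278.06064579 228.        ]
R [562.41472494 216.28752392 228.        ]
1.4 wm [380.13431417 228.99530104] [431.58458419 228.85556369] top [244.16210899 182.69754679] [224.45827107 179.14230173]
1.5 wm [378.89945196 233.53831659] [429.38618387 233.402987  ] top [244.74019469 179.65545128] [225.04161427 176.10569755]
1.6 wm [377.60828264 237.25747825] [427.08994958 237.12627936] top [245.36543423 176.66011015] [225.68373737 173.11788211]
1.7 wm [376.2820995  240.14887283] [424.73362109 240.02149866] top [246.03035962 173.7465643 ] [226.37694461 170.21379514]
1.8 wm [374.94061724 242.22454182] [422.35210232 242.10066946] top [246.72701995 170.94851771] [227.11290581 167.42701486]
```

Measurements agree: both cheek spans come out at 93–94 mm (94 given), and the two seat estimates differ by 0.4 mm. The keeper is at about 1.4. Wheel axle length is 135 mm (132 given). Now I'll grasp the wheel with the tool leaning 40°.

Run:
```python
from tool import *
C=np.array([547,-189.7,78]);M,o=lean(0.0645);d=M[:,2]
robot.move_gripper(0.43)
robot.move_ptp(C-160*d,o)
print("w",robot.current_gripper_width())
print(robot.move_linear(C-20*d,o,speed=80,f_stop=8),robot.current_tcp_pos(),C-20*d)
robot.sleep(0.2);print(robot.current_contact_force())
robot.move_gripper(0.0);print("w",robot.current_gripper_width()*93,robot.current_contact_force())
p=robot.current_tcp_pos()
robot.move_linear(np.array(p)+[0,0,15],None,speed=30);robot.sleep(.2);print(robot.current_contact_force())
robot.move_linear(np.array(p)+[0,0,200],None,speed=100);robot.sleep(.2)
print(robot.current_gripper_width()*93,robot.current_contact_force(),robot.current_ft_torque(),robot.current_t())
r=shot("wrist","wg");s=shot("side","sg")
c=np.zeros((400,800,3),np.uint8);c[:,:440]=r["img"][:,100:540];c[:360,440:]=cv2.resize(s["img"][150:350,220:420],(360,360));cv2.imwrite("pics/wg2.png",c)
```

```text
w 0.4288326112896828
False [ 534.15118651 -190.75727697   93.65714713] [ 534.17098011 -190.52862119   93.32088886]
[ 0.700826    0.46016096 -0.43680254]
w 23.549493468455278 [-0.14924333 -2.61756474  1.22366617]
[-0.31083954 -0.94687325 -3.50526442]Traceback (most recent call last):
  File "<stdin>", line 11, in <module>
bench.MotionError: the arm cannot follow that straight line within its joint ranges
```

Run:
```python
from tool import *
p=np.array(robot.current_tcp_pos());o=robot.current_eef_rot()
print(robot.current_qpos())
for dz in (60,100,140,160,200):
  for dx in (0,-60,-120): 
    q=robot.inverse_kinematics(p+[dx,0,dz],o); print(dz,dx,None if q is None else np.round(q,2))
M,o2=lean(-0.168);S=np.array([535,181.9,135])
for k in (20,46,80,120,150):
    q=robot.inverse_kinematics(S-k*M[:,2],o2);print("seat",k,None if q is None else np.round(q,2))
robot.move_linear(p+[0,0,80],None,speed=80);robot.sleep(.2)
print(robot.current_gripper_width()*93,robot.current_contact_force(),robot.current_t())
r=shot("wrist","wg");s=shot("side","sg")
c=np.zeros((400,800,3),np.uint8);c[:,:440]=r["img"][:,100:540];c[:360,440:]=cv2.resize(s["img"][150:350,220:420],(360,360));cv2.imwrite("pics/wg2.png",c)
```

```text
[-0.96918438  0.11503278  2.21609561  1.03379727  0.69805175  2.892175  ]
60 0 None
60 -60 [-1.14 -0.09  2.22  0.85  0.92  3.  ]
60 -120 [-1.36 -0.18  2.3   0.81  1.08  2.87]
100 0 [-0.97 -0.05  2.08  0.79  0.89 -3.05]
100 -60 [-1.14 -0.15  2.16  0.79  1.01  3.11]
100 -120 [-1.36 -0.25  2.23  0.76  1.17  2.97]
140 0 [-0.97 -0.1   2.01  0.73  0.97 -2.95]
140 -60 [-1.14 -0.2   2.09  0.74  1.1  -3.07]
140 -120 [-1.36 -0.3   2.15  0.73  1.26  3.06]
160 0 [-0.97 -0.12  1.97  0.71  1.01 -2.91]
160 -60 [-1.14 -0.22  2.05  0.72  1.14 -3.03]
160 -120 [-1.36 -0.31  2.11  0.72  1.31  3.1 ]
200 0 [-0.97 -0.15  1.9   0.67  1.09 -2.83]
200 -60 [-1.14 -0.25  1.97  0.69  1.22 -2.96]
200 -120 [-1.36 -0.34  2.03  0.7   1.39 -3.11]
seat 20 [ 0.38  0.04  2.15 -0.84  0.47 -0.35]
seat 46 [ 0.41 -0.01  2.15 -0.77  0.53 -0.41]
seat 80 [ 0.45 -0.08  2.13 -0.71  0.61 -0.46]
seat 120 [ 0.5  -0.15  2.1  -0.65  0.71 -0.5 ]
seat 150 [ 0.54 -0.19  2.08 -0.63  0.79 -0.52]Traceback (most recent call last):
  File "<stdin>", line 10, in <module>
bench.MotionError: the arm cannot follow that straight line within its joint ranges
```

Run:
```python
from tool import *
p=np.array(robot.current_tcp_pos())
robot.move_linear(p+[0,0,28],None,speed=40)
print(np.round(robot.current_qpos(),2))
ok=False
for psi in (.4,.6,.8,1.0):
  for ln in (40,30,20):
    if ok: break
    M,o=lean(psi,np.radians(ln)); q=robot.inverse_kinematics(p+[-20,0,190],o)
    print(psi,ln,None if q is None else np.round(q,2))
    if q is not None and q[5]>1:
        try: robot.move_linear(p+[-20,0,190],o,speed=70); ok=True
        except robot.MotionError as e: print(e)
robot.sleep(.2)
print(np.round(robot.current_qpos(),2),robot.current_tcp_pos(),robot.current_gripper_width()*93,robot.current_contact_force(),robot.current_t())
r=shot("wrist","wg");s=shot("side","sg")
c=np.zeros((400,800,3),np.uint8);c[:,:440]=r["img"][:,100:540];c[:360,440:]=cv2.resize(s["img"][120:320,220:420],(360,360));cv2.imwrite("pics/wg2.png",c)
```

```text
[-0.97  0.06  2.18  0.95  0.75  3.01]
0.4 40 [-1.09 -0.03  1.82  0.72  1.35  3.06]
[-1.09 -0.03  1.82  0.72  1.35  3.06] [ 514.20913912 -191.29383296  298.26429077] 23.52124183804765 [-0.03819133  0.45830724 -3.77787422] 17.4083
```

View pics/wg2.png

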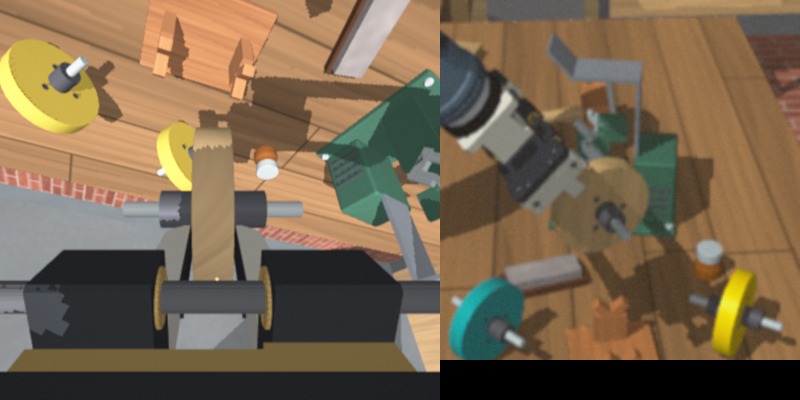

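Wheel is held squarely: axle at about row 209 of the crop, parallel to the jaws. Next I'll unwind the wrist at a safe waypoint, then go in front of the slots.

Run:
```python
from tool import *
r=pickle.load(open("wg.pkl","rb"));p=np.array(robot.current_tcp_pos());M0=rot(robot.current_eef_rot())
for k in (14,20,26): print(k,proj(r,p+k*M0[:,2]))
M,o=lean(-0.168);S=np.array([535,181.9,135]);d=M[:,2]
W=S-150*d+[-40,-130,60]
q=robot.inverse_kinematics(W,o);print(W,np.round(q,2))
q0=np.array(robot.current_qpos());q=np.array(q)
assert q[5]<0.5
for f in (.25,.5,.75,1): 
    robot.move_j((q0+(q-q0)*f).tolist()); print(np.round(robot.current_tcp_pos()),robot.current_gripper_width()*93)
robot.move_linear(S-150*d,o,speed=100);robot.sleep(.3)
print(np.round(robot.current_qpos(),2),robot.current_tcp_pos(),robot.current_contact_force(),robot.current_t())
r=shot("wrist","wp");s=shot("side","sp")
p=np.array(robot.current_tcp_pos());M0=rot(robot.current_eef_rot())
for k in (14,20,26): print(k,proj(r,p+k*M0[:,2]))
c=np.zeros((400,800,3),np.uint8);c[:,:440]=r["img"][:,100:540];c[:360,440:]=cv2.resize(s["img"][90:290,200:400],(360,360));cv2.imwrite("pics/wp2.png",c)
```

```text
14 [311.40392108 212.98595038]
20 [311.43594425 210.4469798 ]
26 [311.46639275 208.03285765]
[399.93931411  68.02215866 309.90666647] [ 0.   -0.55  2.12 -0.14  0.88 -1.35]
[488. -92. 272.] 23.44769573164917
[453. -25. 265.] 23.47746488001811
[423.  23. 278.] 23.528657325304586
[400.  68. 310.] 23.52365526373937
[ 0.54 -0.19  2.08 -0.63  0.79 -0.52] [439.96375881 197.86231264 250.13655516] [-0.07907475  0.10777774 -4.06979166] 23.5417
14 [310.85632976 213.34861886]
20 [310.90150753 210.80723247]
26 [310.94446963 208.39048414]
```

View pics/wp2.png

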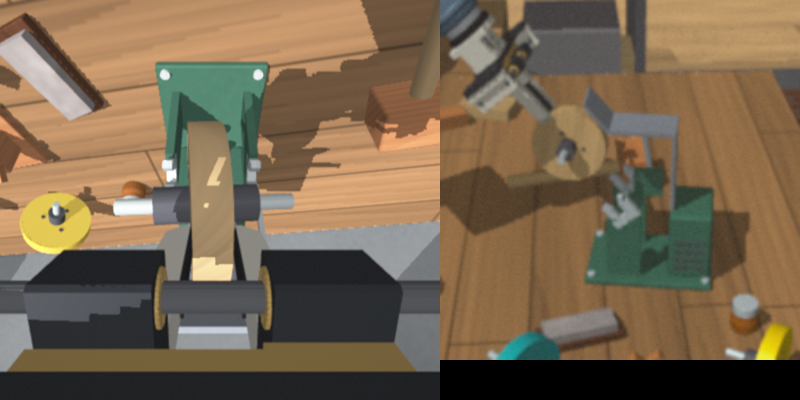

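Hmm: the axle ends look skewed in this view (rows 208 left and 201 right, with unequal extents), which wasn't so before. I'll measure it in both pictures.

Run:
```python
from tool import *
ims=[]
for n,(y0,y1) in(("wg",(190,230)),("wp",(185,230))):
    r=pickle.load(open(n+".pkl","rb"));im=r["img"]
    ims.append(cv2.resize(im[110:290,200:410],None,fx=1.9,fy=1.9*1.2 if 0 else 1.9,interpolation=cv2.INTER_CUBIC))
    g=im.astype(int)
    for nm,cols in(("L",range(218,245,4)),("R",range(375,396,4))):
        for c in cols:
            # dark/bright profile: axle vs bg saturation
            h=cv2.cvtColor(im,cv2.COLOR_BGR2HSV)[y0:y1,c,1]
            rows=np.where(h<45)[0]+y0
            print(n,nm,c,(rows.min(),rows.max(),len(rows)) if len(rows) else None,end="; ")
        print()
cv2.imwrite("pics/cmp.png",np.hstack(ims))
```

```text
wg L 218 (np.int64(208), np.int64(229), 22); wg L 222 (np.int64(207), np.int64(229), 23); wg L 226 (np.int64(202), np.int64(229), 28); wg L 230 (np.int64(202), np.int64(229), 28); wg L 234 (np.int64(202), np.int64(229), 28); wg L 238 (np.int64(202), np.int64(229), 28); wg L 242 (np.int64(202), np.int64(229), 28); 
wg R 375 (np.int64(202), np.int64(216), 15); wg R 379 (np.int64(202), np.int64(216), 15); wg R 383 (np.int64(202), np.int64(216), 15); wg R 387 (np.int64(202), np.int64(216), 15); wg R 391 (np.int64(202), np.int64(216), 15); wg R 395 (np.int64(202), np.int64(216), 15); 
wp L 218 (np.int64(200), np.int64(215), 16); wp L 222 (np.int64(198), np.int64(214), 17); wp L 226 (np.int64(196), np.int64(214), 19); wp L 230 (np.int64(196), np.int64(214), 19); wp L 234 (np.int64(196), np.int64(214), 19); wp L 238 (np.int64(198), np.int64(214), 17); wp L 242 (np.int64(198), np.int64(214), 17); 
wp R 375 (np.int64(194), np.int64(208), 15); wp R 379 (np.int64(194), np.int64(208), 15); wp R 383 (np.int64(194), np.int64(208), 15); wp R 387 (np.int64(194), np.int64(208), 15); wp R 391 (np.int64(194), np.int64(207), 14); wp R 395 None;
```

View pics/cmp.png

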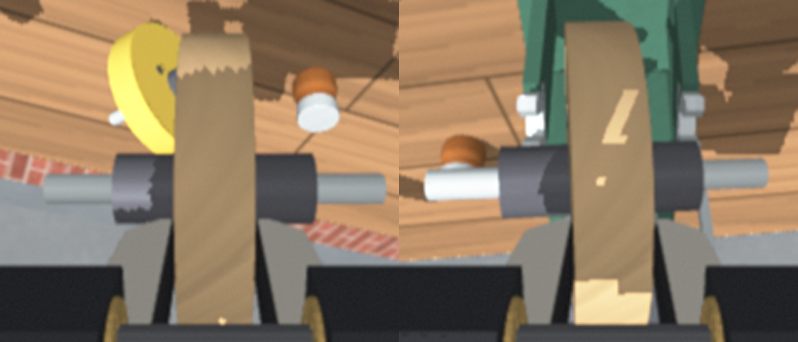

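```bash
cat > fit.py <<'E'
from tool import *
from scipy.optimize import least_squares
s=np.array([-66,-38,38,66.])
def fit(r,px,c0,y0):
    def f(v):
        u=np.array(y0)+v[3]*e1+v[4]*e2;u/=np.linalg.norm(u)
        return np.concatenate([proj(r,v[:3]+k*u)-q for k,q in zip(s,px)])
    e1=np.cross(y0,[0,0,1.]);e1/=np.linalg.norm(e1);e2=np.cross(y0,e1)
    z=least_squares(f,[*c0,0,0],x_scale=[1,1,1,.01,.01]);v=z.x
    u=np.array(y0)+v[3]*e1+v[4]*e2
    return v[:3],u/np.linalg.norm(u),np.abs(z.fun).max()
E
python3 - <<'E'
from fit import *
S=np.array([535,181.9,135]);M,o=lean(-0.168)
# wg pose
Mg,_=lean(0.4);tg=np.array([514.21,-191.29,298.26])
tp=np.array(robot.current_tcp_pos());Mp=rot(robot.current_eef_rot())
for n,px,t,Q in(("wg",[(223.2,208.7),(260,209),(366.3,209),(403.2,208.9)],tg,Mg),("wp",[(214.2,207.4),(253.2,205.8),(358.4,202.1),(393.7,200.5)],tp,Mp)):
    r=pickle.load(open(n+".pkl","rb"))
    c,u,e=fit(r,np.array(px),t+20*Q[:,2],Q[:,1])
    print(n,"centre in tool",(Q.T@(c-t)).round(1),"axis in tool",(Q.T@u).round(3),e)
r=shot("wrist","wp3");a=pickle.load(open("wp.pkl","rb"))["img"]
print("diff",np.abs(r["img"].astype(int)-a).mean(), robot.current_ft_torque(),robot.current_contact_force())
E
```

```text
wg centre in tool [ 2.6  1.2 15.4] axis in tool [-0.001  1.    -0.003] 1.0012539240804017
wp centre in tool [ 6.5 -3.1 16.2] axis in tool [0.006 0.994 0.108] 0.7441634919805438
diff 0.9821940104166667 [ 0.20175834  0.81714688 -0.00296059] [-0.21165289 -0.50544471 -4.20228844]
```

The wheel rocked about 0.11 rad in the pads, with its centre about 4 mm to one side. I'll compensate with the tool pose, then re-check.

Run:
```python
from fit import *
S=np.array([535,181.9,135]);M,o=lean(-0.168);d=M[:,2]
Mp=M@R.from_euler('x',-0.108).as_matrix();op=R.from_matrix(Mp).as_euler('xyz');c=np.array([5.2,-3.7,18.5])
for k in (0,26): 
  q=robot.inverse_kinematics(S-k*d-Mp@c,op); print(None if q is None else np.round(q,2))
robot.move_linear(S-110*d-Mp@c,op,speed=40);robot.sleep(.5)
r=shot("wrist","wq");print(robot.current_gripper_width()*93,robot.current_t())
im=cv2.resize(r["img"][150:260,200:410],None,fx=3.8,fy=3.8,interpolation=cv2.INTER_CUBIC);cv2.imwrite("pics/wq2.png",im)
```

```text
[ 0.26 -0.01  2.2  -0.58  0.31 -0.68]
[ 0.28 -0.07  2.2  -0.52  0.37 -0.74]
23.118557720791184 24.9417
```

View pics/wq2.png

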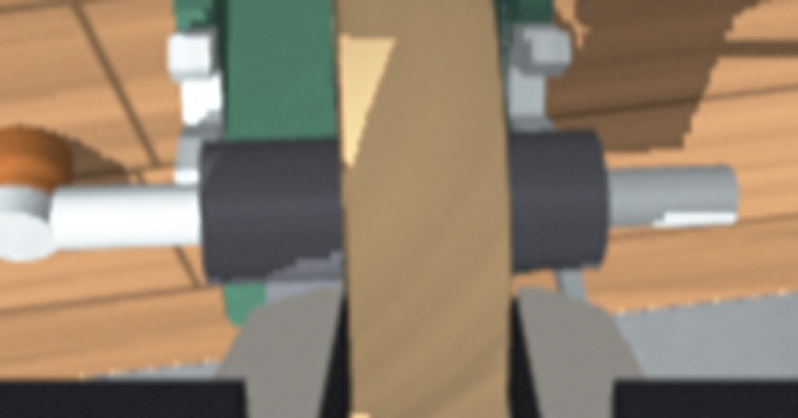

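Run:
```python
from fit import *
S=np.array([535,181.9,135]);M,o=lean(-0.168)
r=pickle.load(open("wq.pkl","rb"));t=np.array(robot.current_tcp_pos());Q=rot(robot.current_eef_rot())
c,u,e=fit(r,np.array([(213.7,207),(253.2,205.8),(359.2,202.6),(394.2,201.7)]),t+20*Q[:,2],Q[:,1])
print("tool",(Q.T@(c-t)).round(1),(Q.T@u).round(3),e)
print("in seat-slot frame (n-, y, d)",(M.T@(c-S)).round(1),(M.T@u).round(3))
```

```text
tool [ 6.9 -2.5 14.7] [-0.007  0.992  0.125] 0.8458654535811547
in seat-slot frame (n-, y, d) [   1.7    0.8 -114. ] [-0.007  1.     0.017]
```

The axle is within 0.02 rad of aligned and within 2 mm of the slot line, so I'll insert it with force stops.

Run:
```python
from fit import *
S=np.array([535,181.9,135]);M,o=lean(-0.168);d=M[:,2]
Mp=M@R.from_euler('x',-0.108).as_matrix();op=R.from_matrix(Mp).as_euler('xyz');c=np.array([5.2,-3.7,18.5])
f0=np.array(robot.current_contact_force())
for k,sp in((34,50),(14,20),(-8,15)):
    st=robot.move_linear(S-k*d-Mp@c,op,speed=sp,f_stop=12)
    t=np.array(robot.current_tcp_pos())
    print(k,st,"reached (n-,y,d) rel seat",(M.T@(t+Mp@c-S)).round(2),"F tool",(M.T@(np.array(robot.current_contact_force())-f0)).round(1),robot.current_t())
    if st: break
r=shot("wrist","wi");s=shot("side","si")
im=np.zeros((450,800,3),np.uint8);im[:400,:440]=r["img"][:,100:540];im[:360,440:]=cv2.resize(s["img"][130:250,260:380],(360,360),interpolation=cv2.INTER_CUBIC)
cv2.imwrite("pics/wi2.png",im)
```

```text
34 False reached (n-,y,d) rel seat [ -0.21   0.14 -34.25] F tool [ 0.5 -1.6 -0.1] 26.6083
14 False reached (n-,y,d) rel seat [ -0.08   0.05 -14.08] F tool [0.6 0.3 0.7] 27.7583
-8 True reached (n-,y,d) rel seat [-0.3   0.78 -2.67] F tool [ -1.    1.1 -10.5] 28.6083
```

Run:
```python
from fit import *
S=np.array([535,181.9,135]);M,o=lean(-0.168);d=M[:,2]
Mp=rot(robot.current_eef_rot());t0=np.array(robot.current_tcp_pos())
st=robot.move_linear(t0+6*d,None,speed=8,f_stop=14)
t=np.array(robot.current_tcp_pos());print(st,(M.T@(t-t0)).round(2),(M.T@np.array(robot.current_contact_force())).round(1),robot.current_t())
r=shot("wrist","wi");s=shot("side","si")
im=np.zeros((600,800,3),np.uint8);im[:,:]=0
im[:418,:798]=cv2.resize(r["img"][150:260,200:410],None,fx=3.8,fy=3.8,interpolation=cv2.INTER_CUBIC)
im[420:600,:360]=cv2.resize(s["img"][175:235,280:400],(360,180),interpolation=cv2.INTER_CUBIC)
cv2.imwrite("pics/wi3.png",im)
```

```text
True [-0.31  0.08  0.1 ] [  1.8  -0.  -10. ] 29.025
```

View pics/wi3.png

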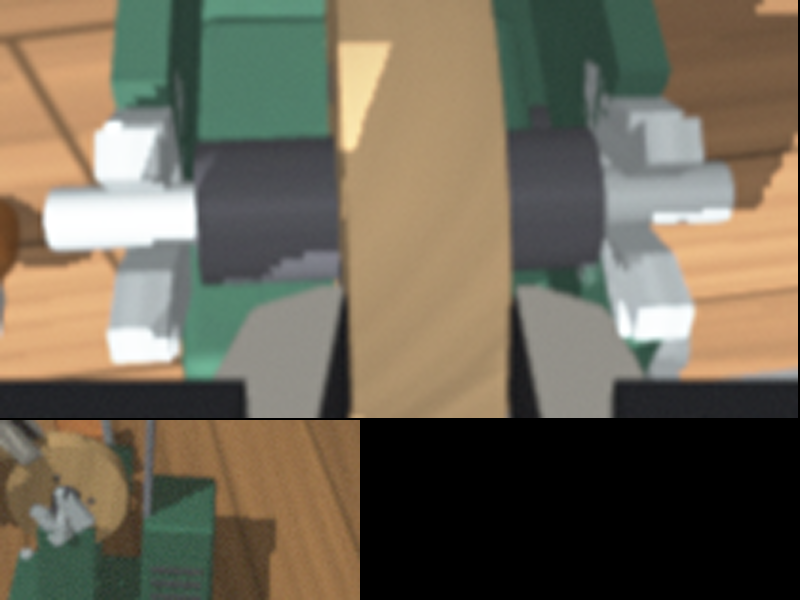

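Run:
```python
from fit import *
S=np.array([535,181.9,135]);M,o=lean(-0.168);d=M[:,2];Rz=R.from_euler('z',-0.168).as_matrix()
def rep(n,px):
    r=pickle.load(open(n+".pkl","rb"));t=np.array(robot.current_tcp_pos());Q=rot(robot.current_eef_rot())
    c,u,e=fit(r,np.array(px),t+20*Q[:,2],Q[:,1]);print("seat frame",(Rz.T@(c-S)).round(1),"slot frame",(M.T@(c-S)).round(1),"axis",(Rz.T@u).round(3),e)
rep("wi",[(211.8,207.4),(251.8,205.5),(358.7,202.1),(393.4,201)])
robot.move_gripper(0.37);robot.sleep(.4)
print(robot.current_gripper_width()*93,(M.T@np.array(robot.current_contact_force())).round(1),robot.current_t())
t=np.array(robot.current_tcp_pos())
print(robot.move_linear(t-95*d,None,speed=80,f_stop=10),robot.current_tcp_pos())
robot.move_linear(np.array(robot.current_tcp_pos())-60*d,None,speed=100)
r=shot("wrist","wr");s=shot("top","tr");print(robot.current_t(),np.round(robot.current_qpos(),2))
im=np.zeros((600,800,3),np.uint8)
im[:525,:700]=cv2.resize(r["img"][100:250,220:420],(700,525),interpolation=cv2.INTER_CUBIC)
cv2.imwrite("pics/wr2.png",im)
```

```text
seat frame [-6.9  0.9  4.9] slot frame [ 2.2  0.9 -8.2] axis [ 0.029  0.999 -0.022] 0.9655389540442343
34.2837593722685 [ 1.1 -0.1 -0.2] 29.975
False [464.07728041 195.43939409 225.00242362]
32.1583 [ 0.44 -0.31  2.11 -0.42  0.74 -0.77]
```

View pics/wr2.png

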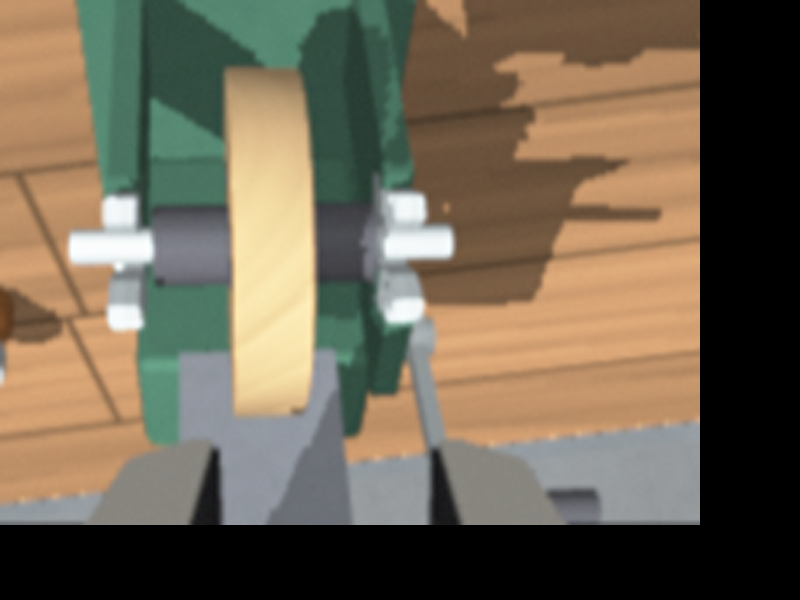

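Run:
```python
from fit import *
S=np.array([535,181.9,135]);Rz=R.from_euler('z',-0.168).as_matrix()
r=pickle.load(open("wr.pkl","rb"))
P=[Rz.T@(onplane(r,p,135)-S) for p in((239.7,170.6),(349.7,168.9))]
print(P[0].round(1),P[1].round(1),np.linalg.norm(P[1]-P[0]),"mid",((P[0]+P[1])/2).round(1))
# predicted pixels at seat and 3/6 mm up the slot, and bolts / linings as calibration check
for k in(0,4,8): print(k,[proj(r,S+Rz@np.array([-.643*k,y,.766*k])).round(1) for y in(-66,66)])
print("mouth tips pred",[proj(r,S+Rz@np.array([-16.7,y,19.9])).round(1) for y in(-47,47)])
print("observed L",220+120/3.5,100+(225+308)/2/3.5-0,"R",220+405/3.5,100+(220+300)/2/3.5)
# keeper bar
T=pickle.load(open("tr.pkl","rb"));cv2.imwrite("pics/tr.png",T["img"])
```

```text
[ -2.6 -66.4   0. ] [-2.  67.9 -0. ] 134.31426022813838 mid [-2.3  0.7 -0. ]
0 [array([240.3, 172. ]), array([348. , 169.9])]
4 [array([239.9, 172.6]), array([348.7, 170.5])]
8 [array([239.5, 173.2]), array([349.4, 171.1])]
mouth tips pred [array([254.7, 175.9]), array([336.7, 174.2])]
observed L 254.28571428571428 176.14285714285714 R 335.7142857142857 174.28571428571428
```

Run:
```python
from tool import *
S=np.array([535,181.9,135]);M,o=lean(-0.168);d=M[:,2]
robot.move_linear(S-130*d,o,speed=100);robot.move_gripper(0.0)
robot.move_linear(S-75*d,o,speed=60)
f0=np.array(robot.current_contact_force())
st=robot.move_linear(S-50*d,o,speed=12,f_stop=7)
t=np.array(robot.current_tcp_pos());print(st,(M.T@(t-S)).round(2),(M.T@(np.array(robot.current_contact_force())-f0)).round(1))
robot.sleep(.3);t=np.array(robot.current_tcp_pos());print((M.T@(t-S)).round(2))
robot.move_linear(S-180*d,o,speed=120)
print(robot.current_t())
# can we reach keeper poses, jaws along machine x, tool vertical
piv=S+R.from_euler('z',-0.168).as_matrix()@np.array([38,90,13])
for a in(-0.168+np.pi/2,-0.168-np.pi/2):
    for z in(60,200): print(a,z,np.round(robot.inverse_kinematics(piv+[0,0,z-20],[np.pi,0,a]),2))
```

```text
False [-6.000e-02  2.000e-02 -5.005e+01] [-1.  -0.1 -0.5]
[-3.000e-02  1.000e-02 -5.002e+01]
38.3167
1.4027963267948966 60 [ 0.25  0.43  1.28 -0.    1.43  0.42]
1.4027963267948966 200 [ 0.25  0.39  1.01 -0.    1.74  0.42]
-1.7387963267948965 60 [ 0.25  0.43  1.28  0.    1.43 -2.72]
-1.7387963267948965 200 [ 0.25  0.39  1.01  0.    1.74 -2.72]
```

Run:
```python
from tool import *
S=np.array([535,181.9,135]);M,o=lean(-0.168);d=M[:,2];Rz=R.from_euler('z',-0.168).as_matrix()
print(robot.current_gripper_width()*93)
r=shot("wrist","wc");T=shot("top","tc");s=shot("side","sc")
h=cv2.cvtColor(r["img"],cv2.COLOR_BGR2HSV)
p=[proj(r,S+Rz@np.array([0,y,0])) for y in(-66,-55,0,55,66)];print(np.round(p,1))
print("rim pt",proj(r,S-60*d),"far",proj(r,S+Rz@np.array([-60*.766,0,-60*.643])))
# wood colour extents (hue ~17, s 60-120, v>150) near, and axle bright low-sat ends
x0,x1,y0,y1=220,420,90,245
sub=h[y0:y1,x0:x1]
br=((sub[...,1]<50)&(sub[...,2]>120)).astype(np.uint8)
n,l,st,c=cv2.connectedComponentsWithStats(br)
for i in range(1,n):
    if st[i][4]>15: print("bright",st[i][:5]+[x0,y0,0,0,0],(c[i]+[x0,y0]).round(1))
for row in range(int(p[2][1])-50,int(p[2][1])+70,12): print(row,[tuple(int(v) for v in h[row,x]) for x in range(290,345,9)])
```

```text
0.4742039642952923
[[258.9 171.9]
 [267.7 171.9]
 [311.8 171.9]
 [355.9 171.9]
 [364.7 171.9]]
rim pt [311.62805842 182.39334364] far [311.75968986 122.47259161]
bright [258 155  42  39 722] [276.7 173.1]
bright [ 220  156  200   89 3794] [336.2 221.3]
bright [225 192  21  18 309] [234.8 200.6]
121 [(77, 92, 75), (77, 92, 75), (21, 77, 103), (23, 70, 98), (77, 90, 96), (77, 89, 77), (77, 93, 77)]
133 [(77, 91, 134), (77, 88, 75), (17, 96, 197), (18, 95, 193), (77, 89, 77), (77, 88, 78), (78, 92, 61)]
145 [(77, 91, 109), (75, 79, 113), (18, 93, 228), (18, 93, 226), (76, 91, 76), (77, 91, 76), (76, 80, 54)]
157 [(77, 92, 114), (69, 68, 120), (21, 84, 242), (20, 89, 235), (77, 95, 86), (77, 90, 85), (79, 48, 75)]
169 [(117, 17, 133), (150, 8, 133), (21, 81, 246), (21, 82, 245), (115, 19, 81), (120, 18, 83), (96, 16, 162)]
181 [(88, 34, 98), (60, 14, 107), (22, 77, 248), (22, 78, 249), (83, 46, 67), (83, 47, 65), (82, 32, 118)]
193 [(76, 93, 121), (78, 86, 115), (21, 84, 243), (23, 71, 250), (76, 96, 120), (77, 92, 116), (77, 92, 80)]
205 [(94, 25, 152), (109, 23, 157), (21, 80, 245), (21, 82, 245), (111, 22, 159), (77, 94, 92), (76, 91, 73)]
217 [(105, 23, 156), (111, 21, 157), (17, 94, 200), (17, 95, 190), (107, 22, 161), (78, 72, 81), (14, 116, 187)]
229 [(105, 14, 150), (20, 17, 135), (20, 17, 135), (20, 17, 135), (20, 17, 135), (14, 84, 173), (14, 115, 206)]
```

Run:
```python
from fit import *
S=np.array([535,181.9,135]);M,o=lean(-0.168);d=M[:,2];Rz=R.from_euler('z',-0.168).as_matrix()
r=pickle.load(open("wc.pkl","rb"));t=np.array(robot.current_tcp_pos());Q=rot(robot.current_eef_rot())
for k in(0,-10,-20): print("tcp proj",k,proj(r,t+k*d).round(1), proj(r,t+k*d+7.5*Q[:,0]).round(1),proj(r,t+k*d-7.5*Q[:,0]).round(1))
im=r["img"]
for x in(306,312,318): print(x,[(y,im[y,x].tolist()) for y in range(205,262,5)])
# side: disc mask near prediction
s=pickle.load(open("sc.pkl","rb"));pc=proj(s,S+Rz@np.array([0,-12,0]));print("side pred face centre",pc,"seat+8mm up slot",proj(s,S-8*d+Rz@np.array([0,-12,0])), "axle end",proj(s,S+Rz@np.array([0,-66,0])))
h=cv2.cvtColor(s["img"],cv2.COLOR_BGR2HSV)
i0=pickle.load(open("im0.pkl","rb"))["side"]["img"]
df=(np.abs(s["img"].astype(int)-i0).sum(2)>60)
m=(df&(h[...,0]>10)&(h[...,0]<28)&(h[...,1]>50)).astype(np.uint8);k=np.zeros_like(m);X,Y=int(pc[0]),int(pc[1]);k[Y-35:Y+35,X-35:X+35]=m[Y-35:Y+35,X-35:X+35]
n,l,st,c=cv2.connectedComponentsWithStats(k);i=1+st[1:,4].argmax();print(st[i],c[i])
pred=np.array([proj(s,S+Rz@(np.array([60*np.cos(a),-12,60*np.sin(a)]))) for a in np.linspace(0,6.28,40)]);print("pred ellipse bbox",pred.min(0),pred.max(0))
```

```text
tcp proj 0 [310.5 219.9] [310.5 209.5] [310.5 230.2]
tcp proj -10 [310.4 225. ] [310.4 214.2] [310.4 235.7]
tcp proj -20 [310.3 230.7] [310.2 219.3] [310.3 241.9]
306 [(205, [167, 223, 245]), (210, [157, 212, 238]), (215, [137, 186, 220]), (220, [157, 150, 147]), (225, [141, 141, 139]), (230, [126, 133, 135]), (235, [126, 133, 135]), (240, [125, 132, 134]), (245, [127, 133, 135]), (250, [89, 92, 93]), (255, [74, 76, 77]), (260, [74, 76, 77])]
312 [(205, [167, 223, 245]), (210, [160, 216, 241]), (215, [135, 182, 218]), (220, [159, 153, 148]), (225, [162, 153, 148]), (230, [85, 79, 78]), (235, [84, 78, 77]), (240, [86, 80, 79]), (245, [85, 80, 77]), (250, [67, 63, 62]), (255, [65, 61, 59]), (260, [68, 65, 63])]
318 [(205, [168, 224, 246]), (210, [156, 211, 238]), (215, [133, 181, 214]), (220, [158, 151, 148]), (225, [142, 140, 139]), (230, [126, 133, 135]), (235, [126, 133, 136]), (240, [127, 133, 135]), (245, [126, 133, 135]), (250, [121, 127, 128]), (255, [120, 126, 128]), (260, [118, 125, 127])]
side pred face centre [302.74115195 200.07279708] seat+8mm up slot [300.99674271 198.22672168] axle end [300.76298351 210.39060797]
[ 267  165   54   48 1047] [294.73925501 186.12798472]
pred ellipse bbox [282.53595512 182.55933145] [323.08485141 216.78167701]
```

Run:
```python
from fit import *
S=np.array([535,181.9,135]);M,o=lean(-0.168);d=M[:,2];Rz=R.from_euler('z',-0.168).as_matrix()
robot.move_linear(S-60*d,o,speed=120)
st=robot.move_linear(S-34*d,o,speed=20,f_stop=7)
t=np.array(robot.current_tcp_pos());print(st,(M.T@(t-S)).round(2),(M.T@(np.array(robot.current_contact_force()))).round(1))
robot.sleep(.1);t=np.array(robot.current_tcp_pos());print((M.T@(t-S)).round(2),(M.T@(np.array(robot.current_contact_force()))).round(1))
robot.move_linear(S-180*d,o,speed=150)
r=shot("wrist","wd")
a=pickle.load(open("wc.pkl","rb"))["img"]
df=np.abs(r["img"].astype(int)-a)[100:215,220:420].sum(2);print("changed px",(df>60).sum(),robot.current_t())
```

```text
False [ -0.06   0.05 -34.1 ] [0.4 0.2 0.9]
[ -0.1    0.05 -34.11] [-0.3 -0.3 -0. ]
changed px 25 42.3417
```

Probing with the shut fingertips touched nothing, which I can't explain, so it says nothing about depth. The optical checks agree with a seated axle. I'll move on to above the keeper and use a second viewpoint to triangulate the +y axle end.

Run:
```python
from fit import *
S=np.array([535,181.9,135]);Rz=R.from_euler('z',-0.168).as_matrix();P=S+Rz@np.array([38,90,13.])
o=[np.pi,0,np.pi/2-0.168]
bar=lambda a:P+Rz@np.array([-80*np.cos(a),0,80*np.sin(a)])
robot.move_linear(np.array(robot.current_tcp_pos())+[-20,0,90],None,speed=150)
robot.move_ptp(bar(1.4)+Rz@np.array([-14,0,90]),o);robot.move_gripper(0.43);robot.sleep(.1)
r=shot("wrist","k0");s=shot("side","sk");t=robot.current_t();print(t,robot.current_tcp_pos())
for nm,q in(("axle end",S+Rz@np.array([0,66,0])),("axle y55",S+Rz@np.array([0,55,0])),("bar-",bar(1.4)-Rz@[0,32,0]),("bar+",bar(1.4)+Rz@[0,20,0]),("bar1.5+",bar(1.5)+Rz@[0,20,0]),("lining",S+Rz@np.array([-16.7,47,19.9]))): print(nm,proj(r,q).round(1))
p=proj(r,S+Rz@np.array([0,60,0]));im=r["img"];g=cv2.cvtColor(im,cv2.COLOR_BGR2GRAY);X,Y=int(p[0]),int(p[1])
print(X,Y);
if 40<X<600 and 30<Y<370: print(g[Y-24:Y+25:3,X-30:X+31:4])
s0=pickle.load(open("im0.pkl","rb"))["side"]["img"];im=s["img"]
df=(np.abs(im.astype(int)-s0).sum(2)>45).astype(np.uint8)[170:230,265:345]
for row in df[::2]: print("".join(".#"[v] for v in row))
```

```text
45.125 [560.37607782 268.83507677 316.77708496]
axle end [304. 191.]
axle y55 [304.1 199.3]
bar- [326.1 221.5]
bar+ [326.7 169.9]
bar1.5+ [335.1 170.1]
lining [290.1 210. ]
304 195
[[ 92  92  92  94  92  92  92  71  70  71  69  71  71  71  72  71]
 [149 102 132 132 132 133 106  77  76  76  77  78  68  57  62  76]
 [248 231 131 130 131 127  77  76  74  76  78  76  97 127  91  75]
 [250 233 133 133 131  90  75  73  73  73  76  75  98 132  93  74]
 [143 135 133 132 119  56  56  57  54  55  54  55  98 131  92  74]
 [132 133 132 131  87  53  56  56  54  55  55  55 101 131  90  74]
 [132 132 132 131  59  55  57  65  61  54  54  57 102 129  89  77]
 [133 134 133 133  53  55 147 206 145  55  57  54 102 129  88  74]
 [134 135 131 125  56  55 166 245 163  55  55  56 102 127  87 111]
 [133 134 130  90  58  69 164 245 150  68  60  56 101 126  87 156]
 [133 135 133 124 111 118 178 245 165 118  83  81 103 125  85 121]
 [135 139 174 193 203 166 185 236 131 114  73  63 102 124  83 112]
 [134 142 222 223 225 167 158 110 148 155  81  60 104 124  83 110]
 [132 138 226 223 220 118 255 255 166 240 124  7
[... 1950 characters left out ...]
........####.......##...........###.................
....................................####.......##..........###..................
.......................................#........................................
................................................#...............................
...........................................................#.#..................
.....................................................#########..................
...............................................###############..................
...............................................##############...................
......................................................#####.....................
```

Run:
```python
from fit import *
S=np.array([535,181.9,135]);Rz=R.from_euler('z',-0.168).as_matrix();M,o=lean(-0.168)
w=pickle.load(open("wr.pkl","rb"));k=pickle.load(open("k0.pkl","rb"))
g=cv2.cvtColor(k["img"],cv2.COLOR_BGR2GRAY).astype(int)
print("col",[(y,g[y,302]) for y in range(184,200)]);print("row",[(x,g[196,x]) for x in range(294,312)])
for a,b in(((349.7,168.9),(302,191)),((349.0,168.9),(302,191)),((349.7,168.9),(302.5,190.5))):
    q=tri([(w,a),(k,b)]);print("end in seat frame",(Rz.T@(q-S)).round(1),"slot",(M.T@(q-S)).round(1))
sd=pickle.load(open("sk.pkl","rb"))
h=cv2.cvtColor(sd["img"],cv2.COLOR_BGR2HSV)
# side camera bias: base bolts (bright, z~10)
for q in((-48.45,-58.8,-125),(-48.45,58.7,-125)): print("bolt pred side",proj(sd,S+Rz@np.array(q)).round(1))
br=((h[...,1]<50)&(h[...,2]>130)).astype(np.uint8);n,l,st,c=cv2.connectedComponentsWithStats(br)
print([(c[i].round(1).tolist(),int(st[i][4])) for i in range(1,n) if 270<c[i][0]<360 and 195<c[i][1]<255 and 3<st[i][4]<200])
```

```text
col [(184, np.int64(54)), (185, np.int64(53)), (186, np.int64(56)), (187, np.int64(56)), (188, np.int64(54)), (189, np.int64(65)), (190, np.int64(89)), (191, np.int64(133)), (192, np.int64(206)), (193, np.int64(239)), (194, np.int64(244)), (195, np.int64(245)), (196, np.int64(244)), (197, np.int64(245)), (198, np.int64(245)), (199, np.int64(245))]
row [(294, np.int64(56)), (295, np.int64(57)), (296, np.int64(57)), (297, np.int64(93)), (298, np.int64(168)), (299, np.int64(227)), (300, np.int64(240)), (301, np.int64(244)), (302, np.int64(244)), (303, np.int64(240)), (304, np.int64(228)), (305, np.int64(208)), (306, np.int64(161)), (307, np.int64(100)), (308, np.int64(62)), (309, np.int64(54)), (310, np.int64(55)), (311, np.int64(54))]
end in seat frame [-2.8 67.   1.1] slot [ 1.4 67.  -2.6]
end in seat frame [-2.6 66.5  0.7] slot [ 1.6 66.5 -2.2]
end in seat frame [-2.1 67.3  0.4] slot [ 1.3 67.3 -1.7]
bolt pred side [285.1 242.4]
bolt pred side [290.1 219.8]
[([299.9, 206.8], 167), ([288.4, 218.9], 11), ([283.5, 241.5], 12), ([346.5, 245.5], 12)]
```

Axle check: the +y end triangulates to (-2.6, 66.8, +0.8) mm in the seat frame. The side view, corrected for the offset seen on the bolts, matches a seated disc. The keeper bar lies exactly at the a = 1.40 prediction. I'll close the keeper now.

Run:
```python
from fit import *
S=np.array([535,181.9,135]);Rz=R.from_euler('z',-0.168).as_matrix();P=S+Rz@np.array([38,90,13.])
o=[np.pi,0,np.pi/2-0.168]
bar=lambda a:P+Rz@np.array([-80*np.cos(a),0,80*np.sin(a)])
F=lambda:(Rz.T@np.array(robot.current_contact_force())).round(1)
print(robot.move_linear(bar(1.4)+Rz@np.array([0,0,40]),o,speed=100))
print(robot.move_linear(bar(1.4)+Rz@np.array([0,0,-14]),o,speed=60,f_stop=10),F())
for a in(1.25,1.05,.85,.65,.5):
    st=robot.move_linear(bar(a)+Rz@np.array([-14,0,-14]),o,speed=70,f_stop=20);print(a,st,F())
    if st: break
r=shot("wrist","k1");t=np.array(robot.current_tcp_pos());print((Rz.T@(t-P)).round(1),robot.current_t())
for a in(.4,.5,.6,.8,1.4): print(a,[proj(r,bar(a)+Rz@np.array([0,y,0])).round(0).tolist() for y in(-32,20)])
g=cv2.cvtColor(r["img"],cv2.COLOR_BGR2GRAY);q=proj(r,bar(.5)+Rz@np.array([0,12,0]));X,Y=int(q[0]),int(q[1]);print(X,Y,g[Y,X-40:X+60:3])
```

```text
False
False [-0.2  0.4 -0.4]
1.25 False [ 1.  -0.3  1.2]
1.05 False [-0.6 -0.4  0.2]
0.85 False [ 0.3  0.4 -0.1]
0.65 False [-0.   0.1 -0. ]
0.5 False [ 0.3 -0.1 -0.1]
[-84.2  -0.   24.3] 48.8583
0.4 [[328.0, 269.0], [329.0, 197.0]]
0.5 [[333.0, 275.0], [335.0, 200.0]]
0.6 [[340.0, 280.0], [342.0, 203.0]]
0.8 [[359.0, 291.0], [363.0, 209.0]]
1.4 [[443.0, 313.0], [454.0, 222.0]]
334 212 [171 165 172 139 138 138 137 140 138 137 137 138 103  59  59  60  58  60
  59  61  61  59  60  59  59  60  60  59  61  81  81  80  80  80]
```

Run:
```python
from fit import *
r=pickle.load(open("k1.pkl","rb"));im=r["img"];g=cv2.cvtColor(im,cv2.COLOR_BGR2GRAY)
t=np.array(robot.current_tcp_pos());Q=rot(robot.current_eef_rot())
print("tcp",proj(r,t).round(),"pads +-20",proj(r,t+20*Q[:,1]).round(),proj(r,t-20*Q[:,1]).round(),"tip-25",proj(r,t-25*Q[:,2]+20*Q[:,1]).round(),"width",robot.current_gripper_width()*93)
print("     "+" ".join(f"{x:3d}" for x in range(230,480,7)))
for y in range(150,320,6): print(y," ".join(f"{v:3d}" for v in g[y,230:480:7]))
T=shot("top","tk1");a=pickle.load(open("tc.pkl","rb"))
for x in (176,178,180,182,184): print(cv2.cvtColor(T["img"],cv2.COLOR_BGR2GRAY)[x,222:250:2],cv2.cvtColor(a["img"],cv2.COLOR_BGR2GRAY)[x,222:250:2])
```

```text
tcp [312. 222.] pads +-20 [342. 222.] [283. 222.] tip-25 [345. 237.] width 40.02309204376032
     230 237 244 251 258 265 272 279 286 293 300 307 314 321 328 335 342 349 356 363 370 377 384 391 398 405 412 419 426 433 440 447 454 461 468 475
150 168 170 173 182 178 180 178 169 178 174 117 174 168 166 174 172 176 172 171 176 168 168 105  97  99  89 102 108 101 101 103 100 105 106 104 100
156 170 167 170 181 179 182 178 171 176 176 139 175 171 161 175 171 177 173 169 177 168 164 105  98  99  84 101 109 102 102 102  99 105 105 103  98
162 170 165 169 178 182 183 179 171 175 178 159 175 173 161 176 172 177 174 155 178 161 103 104  99  97  76 101 109 101  99 101  99 105 120 103  99
168 167 164 168 175 182 179 179 175 171 179 168 171 173 161 176 172 178 173 158 178 100 103 101  98  98  72 100 110 101 100 101 100 104 106 105  99
174 168 167 168 173 183 178 180 176 170 181 171 152 175 163 177 174 177 173 163 105 101 104 100  97  97  66  97 109 101 101 101 100 104 106 106  99
180 167 170 168 174 181 177 181 178 170 177 171 125 176 163 167 175 176 172 103 105 101 104 101  98  99  65  95 108 10
[... 3299 characters left out ...]
14 115 109 163 167 171 169 161 183 182  99 104 103 102 104 103 103  80 179 115 124  32  91 128  43  42  43  44  43  47  43  45  42  45
[109  92  76  39  70  51  43  49  65  79  74  74  74  75] [126 124 126 126 125 121  75  74  74  74  73  74  76  73]
[110  74  84  41  56  50  54  78  95  72  74  76  76  76] [119 119 118  83  83  99  78  72  72  72  75  73  73  73]
[109  74 115  55  42  49  68  90  87  58  56  60  66  67] [111 112  92  88  86  82  75  68  61  58  56  60  67  66]
[110  99  71  76  40  46  77  97  94  86  80  73  70  79] [88 88 84 70 76 80 82 86 87 84 83 73 67 80]
[109 108  59 101  47  35  54  59  64  73  80  84  75  75] [108 109 108 110 110 109 108  79  73  72  78  82  74  74]
```

The shut-finger probe and this view both suggest the real fingertips sit about 30 mm short of the nominal TCP, so the fingers probably passed above the bar. I'll repeat the drag 30 mm deeper, with force stops.

Run:
```python
from fit import *
S=np.array([535,181.9,135]);Rz=R.from_euler('z',-0.168).as_matrix();P=S+Rz@np.array([38,90,13.])
o=[np.pi,0,np.pi/2-0.168]
bar=lambda a:P+Rz@np.array([-80*np.cos(a),0,80*np.sin(a)])
F=lambda:(Rz.T@np.array(robot.current_contact_force())).round(1)
t=np.array(robot.current_tcp_pos());t[2]=270;robot.move_linear(t,o,speed=170)
robot.move_linear(bar(1.4)+Rz@np.array([0,0,43]),o,speed=150)
st=robot.move_linear(bar(1.4)+Rz@np.array([0,0,-44]),o,speed=90,f_stop=10);print(st,F())
if not st:
  for a in(1.2,.95,.7,.5):
    st=robot.move_linear(bar(a)+Rz@np.array([-14,0,-44]),o,speed=80,f_stop=20);print(a,st,F())
    if st: break
r=shot("wrist","k2");g=cv2.cvtColor(r["img"],cv2.COLOR_BGR2GRAY)
print((Rz.T@(np.array(robot.current_tcp_pos())-P)).round(1),robot.current_t())
for a in(.4,.5,.6,1.4): print(a,[proj(r,bar(a)+Rz@np.array([0,y,0])).round(0).tolist() for y in(-32,20)])
for y in range(170,282,8): print(y," ".join(f"{v:3d}" for v in g[y,260:480:7]))
```

```text
False [ 0.  -0.2 -0.1]
1.2 False [ 0.9 -1.1  0.9]
0.95 False [ 0.2  0.1 -0.3]
0.7 False [ 0.  -0.4 -0. ]
0.5 False [ 0.8  0.  -0.6]
[-84.4  -0.2  -5.7] 53.0917
0.4 [[330.0, 294.0], [331.0, 211.0]]
0.5 [[336.0, 301.0], [338.0, 215.0]]
0.6 [[345.0, 308.0], [348.0, 219.0]]
1.4 [[469.0, 354.0], [486.0, 247.0]]
170 182 181 178 172 182 176 115 178 173 164 178 176 180 176 167 178 163 104 103 102 100 101  91 104 113 101 102 100 101 104 110 108
178 180 183 182 170 181 179 143 179 175 163 178 176 180 176 171 138 108 104 103  98 100 102  84 102 110 103 101  99 103 102 111 109
186 182 185 183 174 169 181 169 179 177 165 170 176 177 177 114 103 107 104 104  97  99 101  75 100 111 102 102 101 105 103 110 108
194 183 183 183 175 170 184 170  93 113  99 106 109 105 108 106 100 108 102 103  99  99 100  70  98 110 103 101 100 105 104 110 109
202 184 181 183 179 173 183 139 134 137 139 137 138  92  82  82  82  82  82  81  84  82  83  84  81  83  84  83  82  82  83  83  82
210 181 179 185 184 172 174 176 251 137 142 140  90  81  80  83  84  83  82  84  83  83  84  84  83  83  82  83  82  82  84  84 169

[... 355 characters left out ...]
  82  67  51  55  59  54  61  63  70  73
242 137 137  28 184 183 177 136 140 140 139  59  72  72  36 137 137 136 136  60  61  79  82  82  59  52  51  55  58  60  63  71  73
250 136 117  24 181 187 175 136 140 141 138  99  72 106  35 113 136 136 136 134  38  39  44  44  37  39  37  37  37  39  39  38  37
258 135  29  26 181 187 176 136 140 139 139 105 133 103  38  27 135 135 136 136  31  34  34  32  32  32  34  34  34  32  32  32  34
266 135  27  56 180 185 179 137 140 138 139 108 134 100  52  25 140 136 135 137  56  43  33  33  33  35  32  33  33  33  33  32  32
274  83  26 158 179 184 182 136 139 140 138 108 133  98 228  28  77 136 136 136 101 107  35  32  35  32  33  32  33  33  32  32  33
```

The bar's highlight profile (108, 134, 100) now shows at x≈337, which is the a≈0.5 prediction, so the keeper moved. Now I'll press it shut from above.

Run:
```python
from fit import *
S=np.array([535,181.9,135]);Rz=R.from_euler('z',-0.168).as_matrix();P=S+Rz@np.array([38,90,13.])
o=[np.pi,0,np.pi/2-0.168]
F=lambda:(Rz.T@np.array(robot.current_contact_force())).round(1)
L=lambda x,z,**k: robot.move_linear(P+Rz@np.array([x,0,z]),o,**k)
L(-72,-5,speed=80);L(-74,65,speed=120);robot.move_gripper(0.0)
L(-77,35,speed=120,f_stop=12)
st=L(-77,-55,speed=40,f_stop=14)
print(st,(Rz.T@(np.array(robot.current_tcp_pos())-P)).round(1),F(),robot.current_t())
robot.sleep(.1);print(F())
r=shot("wrist","k3")
L(-77,60,speed=120)
r=shot("wrist","k4");print(robot.current_t());g=cv2.cvtColor(r["img"],cv2.COLOR_BGR2GRAY)
bar=lambda a:P+Rz@np.array([-80*np.cos(a),0,80*np.sin(a)])
for a in(0,.1,.2,.5): print(a,[proj(r,bar(a)+Rz@np.array([0,y,0])).round(1).tolist() for y in(-32,20)])
for y in range(150,260,7): print(y," ".join(f"{v:3d}" for v in g[y,270:370:4]))
```

```text
True [-80.9  -0.2   6.3] [-0.   0.1  0.9] 56.2917
[-0.1  0.   0.1]
57.0833
0 [[308.9, 232.9], [308.7, 176.2]]
0.1 [[309.3, 236.3], [309.0, 178.1]]
0.2 [[310.6, 239.9], [310.4, 180.1]]
0.5 [[320.9, 251.4], [321.3, 186.6]]
150 174 169 162 170 175 169 153 133 170 167 160 157 170 169 167 169 171 169 165 162 170 170 164 166 163
157 173 171 164 168 176 171 163 110 170 169 162 156 169 170 168 168 173 168 167 154 168 173 165 111  99
164 173 173 166 164 174 174 166 122 167 169 167 157 165 170 169 167 173 168 169 158 163 147  99  97 100
171 176 175 168 163 171 177 167 151 141 171 169 160 159 169 170 167 172 170 168 164 100 102 101  97 100
178 175 175 172 163 161 174 171 165 112 172 170 164 157 160 171 168 169 166 123 101  91 101 102  97 100
185 177 176 176 166 165 164 175  87  69  75  73  75  73  74  76  74  74  71  70  71  68  71  71  70  71
192 172 177 178 169 167 158 177 132 247 227  81  63  63  62 129  96  77  79  77  79  79  79  79  77  79
199 172 175 177 173 167 162 173 132 230 194  95 124 127  88  67  66  66  63  65  65  64  65  66  65  76
206 173 173 177 177 167 167 164 133 135 133 100 123 125  86  57  56  58  57  57  57  59  59  57  58  58
213 174 173 176 177 169 166 158 132 134 135 102 124 121  85  56  56  57  57  59  57  58  58  56  58  58
220 174 171 174 177 174 166 164 131 133 135 103 126 117  82  58  57  58  57  57 138 127 125  82  58  58
227 162 171 173 177 180 169 166 129 130 129  93 105 130 130 114  72  55  69  58 202 246 233 109  66  57
234 159 172 171 175 139 129 129 129 129 129  58  44 130 130 130 130 129 129 150 217 247 230 147 128  78
241 160 166 172 168 129 130 129 130 129 130  51  41 131 130 130 129 130 131 125 118 115 134 176 208 225
248 162 154 168 124 126 126 125 126 126 126  46  42 129 125 124 124 126 126 126 211 222 233 234 233 242
255  29  31  32  32  30  32  32  30  31  73  36  42 122  31  31  31  33  32  30  33  31  30  31  32  31
```

Run:
```python
from fit import *
S=np.array([535,181.9,135]);Rz=R.from_euler('z',-0.168).as_matrix();P=S+Rz@np.array([38,90,13.])
o=[np.pi,0,np.pi/2-0.168]
F=lambda:(Rz.T@np.array(robot.current_contact_force())).round(1)
pos=lambda:(Rz.T@(np.array(robot.current_tcp_pos())-P)).round(1)
L=lambda x,z,**k: robot.move_linear(P+Rz@np.array([x,0,z]),o,**k)
print(robot.current_gripper_width(),pos())
st=L(-80,15,speed=100,f_stop=15);print(st,pos(),F())
for i in range(3):
    st=L(-80,-45,speed=30,f_stop=18);print(st,pos(),F(),robot.current_t())
    if not st or pos()[2]<-18 or robot.current_t()>61.5: break
r=shot("wrist","k5");g=cv2.cvtColor(r["img"],cv2.COLOR_BGR2GRAY)
bar=lambda a:P+Rz@np.array([-80*np.cos(a),0,80*np.sin(a)])
for a in(0,.2,.5): print(a,[proj(r,bar(a)+Rz@np.array([0,y,0])).round(1).tolist() for y in(-32,20)])
for y in range(170,250,8): print(y," ".join(f"{v:3d}" for v in g[y,270:370:4]))
```

```text
0.007142453977452224 [-77.5  -0.3  59.1]
False [-79.9   0.   15. ] [-0.3  0.   0.3]
True [-80.    0.  -27.8] [-2.4 -1.2  7.2] 59.0333
0 [[311.8, 285.8], [311.7, 206.4]]
0.2 [[314.5, 300.8], [314.6, 215.2]]
0.5 [[331.0, 326.9], [332.6, 230.7]]
170 174 170 179 184 181 175 157 129 179 178 176 168 163 178 178 178 174 176 181 179 176 173 157 177 181
178 178 172 176 182 183 177 171 112 177 178 176 171 165 173 179 179 176 174 181 178 176 174 162 170 181
186 180 173 173 179 184 180 174 137 155 178 179 173 168 168 179 179 177 174 179 179 176 177 167  99 107
194 184 175 174 168 179 182 175 165 122 181 179 176 168 165 166 178 179 176 176 180 179 115 105  97 106
202 185 177 172 171 170 183 179 101  67  98  98  97  94  93  91  97  99  97  98 102  99  99  97  90  95
210 184 183 175 175 166 182 148 144 121  94 118 138 141 141 141 142 142 139  83  83  83  83  81  83  83
218 184 186 178 174 173 175 155 247  61  72  74  72  65 144 141 141  83  82  82  81  81  81  81  83  84
226 185 185 182 176 176 166 160 143 119 134  91  70 134 138 141  60  60  61  61  61  63  60  59  61  60
234 184 187 186 177 143 137 136 137 136 136  61  34 138 137 136 137 136 138  59  60  60  60  60  60  63
242 183 184 186 166 136 137 136 138 137 137  51  36 137 137 136 135 137 137 128  60  62  61  61  61  60
```

Hard stop at a TCP height that fits a shut bar (bar at x≈311, as predicted for a=0). I'll retract, check once, and hand in.

Run:
```python
from fit import *
S=np.array([535,181.9,135]);Rz=R.from_euler('z',-0.168).as_matrix();P=S+Rz@np.array([38,90,13.])
o=[np.pi,0,np.pi/2-0.168]
L=lambda x,z,**k: robot.move_linear(P+Rz@np.array([x,0,z]),o,**k)
L(-77,60,speed=120);robot.sleep(.1)
r=shot("wrist","k6");g=cv2.cvtColor(r["img"],cv2.COLOR_BGR2GRAY);print(robot.current_t(),robot.current_contact_force())
bar=lambda a:P+Rz@np.array([-80*np.cos(a),0,80*np.sin(a)])
for a in(0,.1,.2,.4): print(a,[proj(r,bar(a)+Rz@np.array([0,y,0])).round(1).tolist() for y in(-32,20)])
for y in range(171,235,7): print(y," ".join(f"{v:3d}" for v in g[y,282:342:3]))
```

```text
60.125 [-0.45281689  0.2219785  -0.29889317]
0 [[309.5, 233.0], [309.3, 176.1]]
0.1 [[309.9, 236.5], [309.7, 178.1]]
0.2 [[311.2, 240.1], [311.0, 180.1]]
0.4 [[317.0, 247.7], [317.2, 184.4]]
171 162 169 175 175 169 163 122 151 172 170 166 158 157 171 171 171 168 168 174 170
178 165 165 158 175 174 166 151 121 173 169 170 163 156 158 166 171 168 167 174 167
185 167 165 160 168 175 130  73 102 122 122  97  61  74  74  74  74  74  75  71  68
192 170 165 166 159 176 137 180 104 123 120  95  84 133 132 134 136  96  77  80  79
199 176 167 167 159 171 140 142 101 125 117  94  96 135 136 104  66  65  66  65  65
206 178 169 167 166 161 138 137 105 125 116  94  95 134 135  85  57  56  58  56  56
213 178 176 168 168 161 134 135 104 127 114  91  96 134 136 114  55  56  56  56  58
220 177 180 171 168 166 131 133 103 127 111  90  93 132 134 127  57  56  56  58  57
227 176 179 175 169 168 132 130 130 130 126  77  90 130 129 130 106  70  57  61 107
234 176 164 130 131 130 130 129 129 130 104  50  53 129 129 130 130 131 130 130 151
```

Run:
```python
from bench import robot
robot.hand_in();print(robot.current_t())
```

```text
the job is handed in; nothing more can be done
the job is handed in; nothing more can be done
```

The wheel is in the machine with its axle down both slots, the keeper looks fully shut, and the job was handed in at about 60 s. I have no verdict from the judge; what follows is from my own readings.

**What I did:** I gripped the wheel by its rim with the tool leaning 40° and lifted it out of the stand. It rocked about 0.11 rad in the pads, so I tilted the tool to level the axle. I lowered it down the slots with a force stop, which tripped at about 10 N, and released it. I then dragged the keeper bar forward and pressed it down to a hard stop.

**Last checks that agreed:**
- **Axle:** after release, the +y end triangulated to about (-2.6, 66.8, +0.8) mm in the seat frame. In one view both ends lay about 2.3 mm forward and level with each other. This is good to about 2 mm.
- **Disc:** the side view agreed with a seated disc once corrected by the offset seen on the bolts.
- **Keeper:** the bar's pixels fit an angle of 0 to 0.1. The tool was 60 mm clear of the keeper with forces near zero.

**Checks that failed or disagreed:**
- **Seating probe:** two attempts to confirm seating by pressing the wheel rim with shut fingers touched nothing.
- **Fingertips:** that probe and the camera view suggest the tips sit about 30 mm short of the nominal TCP. Allowing for that, the second drag moved the keeper.
- **First keeper tries:** the first drag passed above the bar, and the first press stopped early at about 0.4 rad.
- **Not measured:** I did not check the axle again after shutting the keeper, did not triangulate its -y end, and did not check that the jar, oilstone and mallet stayed put. I had no sign that they were touched.

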